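# Hang the amber-handled egg ring on the orange slanted peg

## Robot

A 6-joint arm with a two-finger parallel gripper is mounted at the origin on the work surface. World frame = base frame: x ahead of the robot, y to its left, z up, the work surface at z = 0. Lengths are in m, angles in degrees, forces in N, time in s.
With the tool pointing down it reaches from about 0.25 to 0.775 m from the base axis. Payload 4 kg.
Tool frame: the origin (TCP) lies midway between the tips of the shut fingers; the grasp point (between the pads) lies 19 mm behind it (ctrl.grip_point_offset is the distance from the TCP to the grasp point, in m); z points along the fingers, y is the direction in which the jaws open and shut (so a half turn about z gives the same grasp; the last joint's range is limited). The gripper opens to 94 mm and grips with 3 to 60 N. Pads are 16 mm wide; open, the fingers measure 119 mm over their backs; the gripper's body (75 mm by 177 mm) begins 78 mm behind the grasp point.
Start: joints at [67.202, 4.996, 78.535, -0, 96.463, -5.907], TCP at [0.16, 0.526, 0.184] pointing down, gripper open.
Joint ranges: [-177.83, 177.83], [-43.37, 116.18], [15.69, 146.23], [-61.86, 241.86], [9.47, 152.12], [-147.06, 147.06]. Speed limits (degrees/s): [159.86, 159.86, 180, 180, 180, 180].

## Interface

Orientations are given as [roll, pitch, yaw] about the fixed x, y, z axes, in that order (R = Rz(yaw) Ry(pitch) Rx(roll)).
In Python, from station import ctrl gives the robot as it stands. Calls block until the motion is done:
- ctrl.move_to(position, orientation): joint-space move of the TCP to a pose.
- ctrl.line_to(position, vel=0.15, rot=None, max_force=None): straight line of the TCP; rot=None keeps the orientation; vel is the mean speed in m/s. With max_force (N) it stops when the force on the tool has changed by that much, and returns True; else False.
- ctrl.set_joints(angles): joint-space move.
- ctrl.open() and ctrl.close(squeeze=None): open the fingers fully, or close them until they stop; squeeze is the grip in N (None keeps the last).
- ctrl.sleep(seconds).
- ctrl.ik(position, orientation): joint angles nearest the present ones, or None.
- ctrl.snapshot(name): name is "scene" or "top"; returns the picture (420x560x3 uint8, blue, green, red); there is no depth.
- ctrl.camera_params(name): a dict with "fx", "fy", "cx", "cy" (pixels), "distortion" ([k1, k2, p1, p2, k3] as OpenCV has them; the pictures are not rectified), "R" (3x3) and "t" (3): a world point X has camera coordinates R X + t. Camera axes: x right, y down, z forward; pixel columns grow to the right and rows downward; lengths in m; the calibration is good to about 2 mm. A picture is of the moment at which its call begins. camera_params takes no time and is no camera call.
A pose or a line that the arm cannot do raises ctrl.IKError and nothing moves.
- ctrl.finish_job(): hands the job in, once; it reports no verdict.
Readings, each from a call of its own:
- ctrl.get_time(): time.
- ctrl.get_q(): joint angles.
- ctrl.get_dq(): joint speeds.
- ctrl.get_joint_torque(): joint torques, N m.
- ctrl.get_position(): TCP position.
- ctrl.get_eef_rot(): TCP orientation.
- ctrl.get_contact_force(): force on the tool from outside, world axes, zero at the start.
- ctrl.get_ft_torque(): the same for the moment, N m.
- ctrl.get_gripper_width(): finger opening in m.
Only numpy, scipy, OpenCV 4.12 (cv2) and the standard library are available. Lean on these libraries where they do the work, as an engineer would, in place of code of your own. Each camera call takes 0.05 s, during which the arm holds its last target. There are 200 camera calls.

## Task

Tidy up after the egg shift: pick up the egg ring with the amber-yellow handle and hang it on the slanted orange peg. Hold the ring square to the peg and slide it down along the peg until it rests on the round collar at the root, then let go and leave it there. Leave the ring with the black handle where it lies.

Things in the scene. Friction and masses are not known exactly. Their poses are not given: they have to be found in the camera images.
- amber_ring: Steel egg ring with amber-yellow handle, to be hung. Ring 84 mm outside, hole 76 mm, 25 mm high, lying flat. Origin: centre of its underside; z: hole axis, up; x: out along the handle, which starts pointing about to the robot's left. Handle: straight, 16 mm wide, from 41 to 125 mm along x, 12 to 28 mm above the underside. 0.11 to 0.18 kg, balanced about 15 mm from the origin.
- black_ring: Egg ring of the same size and shape with a black handle, also flat on the table, same origin and axes. Leave it alone. The two may lie either way round.
- orange_peg: Orange peg, the one to use. Fixed. 12 mm thick, slants up at 60 degrees above level, roughly towards the robot. At its root a round collar, 100 mm across, 6 mm thick, square to it, on a slim post on a 110 mm foot. Origin: peg axis at the collar's upper face, 210 mm above the table; z: along the peg to its free end, 90 mm away; y: level.
- grey_peg: Grey peg on a like stand, not to be used; same origin and axes. The two stands, side by side, may be either way round.
There are look-alikes about, which are no part of the job. What is shaped like the amber_ring but purple is not meant.

How it is judged (in metres and radians):
On the way:
1. the amber-handled ring, held in the gripper, is around the orange peg, square to it within 20 degrees, its underside within 30 mm of the collar (angle between the z axis of amber_ring and the z axis of orange_peg, either way round below 0.35 rad and z of amber_ring in the frame of orange_peg between -0.015 and 0.03 m and x of amber_ring in the frame of orange_peg between -0.04 and 0.04 m and y of amber_ring in the frame of orange_peg between -0.04 and 0.04 m and contact force between amber_ring and the fingers above 0.5 N), for 0.1 s.
At the end, for the whole second after the job is handed in: The amber-handled ring is on the orange peg, released and at rest on its collar: square to the peg within 20 degrees, the centre of its underside within 20 mm of the collar's face and within 45 mm of the peg's axis in x and y (angle between the z axis of amber_ring and the z axis of orange_peg, either way round below 0.35 rad and z of amber_ring in the frame of orange_peg between -0.015 and 0.02 m and x of amber_ring in the frame of orange_peg between -0.045 and 0.045 m and y of amber_ring in the frame of orange_peg between -0.045 and 0.045 m and linear speed of amber_ring below 0.03 m/s and angular speed of amber_ring below 0.3 rad/s and contact force between amber_ring and the fingers below 0.05 N); the robot touches nothing.
It fails at once if the black-handled ring is moved more than 30 mm (distance of black_ring from where it was at the start of the episode above 0.03 m).
It also fails if it takes over 45 s, if anything falls off the work surface, if the arm or the gripper's body presses on something with over 40 N, if the wrist force passes 120 N, or if a joint passes its speed limit or range.

## Working session

There is one attempt and no reset: what is moved stays moved. The work goes in short steps, each a Python script; the robot and the scene stay as the last script left them, time stands still between calls to the robot, and variables do not carry over. Pictures are saved under pics/ and viewed, about 8 in all and at most 12, crops included, and the job is handed in when it is done.

```bash
mkdir -p pics; ls; python3 - <<'E'
from station import ctrl
import cv2
for n in("scene","top"):
    p=ctrl.camera_params(n); print(n,{k:(v.tolist() if hasattr(v,'tolist') else v) for k,v in p.items()})
    cv2.imwrite(f"pics/{n}0.png",ctrl.snapshot(n))
print(ctrl.grip_point_offset,ctrl.get_time(),ctrl.get_eef_rot())
E
```

```text
pics
scene {'fx': 498.3122607773675, 'fy': 498.3122607773675, 'cx': 281.07532823453687, 'cy': 209.29131719146343, 'distortion': [0.018711207736741894, 0.0, 0.0, 0.0, 0.0], 'R': [[0.7875064508582392, 0.6163064036349646, -8.182417684683723e-05], [0.47007857765161487, -0.6007447272858958, -0.6466311958691985], [-0.3985721022471273, 0.5091877742805015, -0.7628027856750227]], 't': [-0.3089030542142246, -0.236134350509353, 1.606956685671823]}
top {'fx': 427.6381892894978, 'fy': 427.6381892894978, 'cx': 280.5266375007832, 'cy': 212.02140310053562, 'distortion': [-0.07238599871871423, 0.0, 0.0, 0.0, 0.0], 'R': [[-0.027260038584937474, -0.9995341995686855, -0.013721304199483657], [-0.9814944599120351, 0.029365675764741344, -0.18922547991447297], [0.18954027397450462, 0.00830909017083911, -0.9818377888236949]], 't': [-0.1245996992490343, 0.5126592651716083, 1.031567133262473]}
0.0188 0.1 [-1.79890207e+02 -1.08721490e-02  1.63111421e+02]
```

View pics/scene0.png

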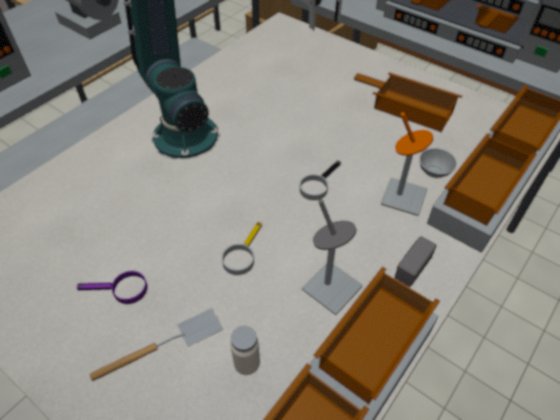

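View pics/top0.png

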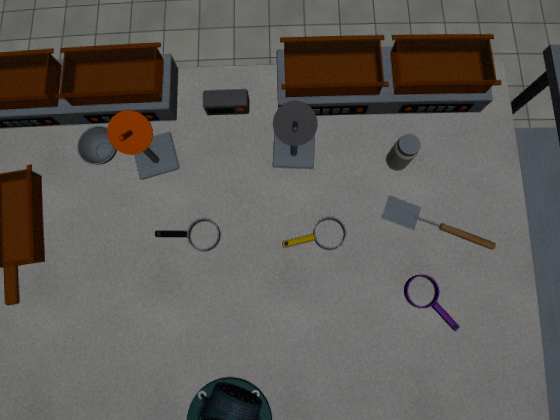

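The top view shows three ring candidates: yellow handle (329,233) with its tip at (284,243), black handle (204,235), and purple (422,291). The yellow one fits the description. For the pegs, orange is at (131,133) in the top view and (414,142) in the scene view, and grey is at (295,123). Next I'll take colour masks and one enlarged crop.

```bash
cat > h.py <<'E'
import numpy as np, cv2
from station import ctrl
def cam(n):
    p=ctrl.camera_params(n); K=np.array([[p['fx'],0,p['cx']],[0,p['fy'],p['cy']],[0,0,1]])
    return K,np.array(p['distortion']),np.array(p['R']),np.array(p['t'])
def ray(n,uv):
    K,d,R,t=cam(n); u=cv2.undistortPoints(np.array([[uv]],float),K,d)[0,0]
    v=R.T@np.array([*u,1]); return -R.T@t,v/np.linalg.norm(v)
def onplane(n,uv,z):
    c,v=ray(n,uv); return c+v*(z-c[2])/v[2]
def tri(a,b):
    A=[ray('scene',a),ray('top',b)]; M=[np.eye(3)-np.outer(v,v) for c,v in A]
    x=np.linalg.solve(sum(M),sum(m@c for m,(c,v) in zip(M,A)))
    return x,[float(np.linalg.norm(m@(x-c))) for m,(c,v) in zip(M,A)]
def project(n,X):
    K,d,R,t=cam(n); return cv2.projectPoints(np.array(X,float).reshape(-1,3),cv2.Rodrigues(R)[0],t,K,d)[0][:,0]
E
python3 - <<'E'
from h import *
s,t=cv2.imread('pics/scene0.png'),cv2.imread('pics/top0.png')
def blobs(im,lo,hi,roi):
    x0,y0,x1,y1=roi; m=cv2.inRange(cv2.cvtColor(im,cv2.COLOR_BGR2HSV),lo,hi); k=np.zeros_like(m);k[y0:y1,x0:x1]=m[y0:y1,x0:x1]
    cs=[c for c in cv2.findContours(k,cv2.RETR_EXTERNAL,cv2.CHAIN_APPROX_NONE)[0] if cv2.contourArea(c)>15]
    for c in cs: print(roi,cv2.contourArea(c),cv2.minAreaRect(c),cv2.boundingRect(c),cv2.fitEllipse(c))
for n,im,r in(('s',s,(225,210,280,260)),('t',t,(270,225,325,255))): print(n); blobs(im,(20,140,60),(35,255,255),r)
for n,im,r in(('s',s,(385,105,440,160)),('t',t,(100,100,170,165))): print(n); blobs(im,(5,200,90),(18,255,255),r)
a=cv2.resize(s[100:280,220:450],None,fx=3,fy=3,interpolation=cv2.INTER_CUBIC)
b=cv2.resize(t[95:175,85:195],None,fx=4,fy=4,interpolation=cv2.INTER_CUBIC);c=cv2.resize(t[205:265,260:370],None,fx=4,fy=4,interpolation=cv2.INTER_CUBIC)
cv2.imwrite('pics/c1.png',a);
cv2.imwrite('pics/c2.png',np.vstack([b,c]))
E
```

```text
s
(225, 210, 280, 260) 89.5 ((252.4230499267578, 233.6153564453125), (4.714951515197754, 24.40680503845215), 33.690067291259766) (245, 224, 16, 21) ((252.04666137695312, 234.23776245117188), (4.614474773406982, 27.924039840698242), 33.40099334716797)
t
(270, 225, 325, 255) 167.5 ((298.0882263183594, 240.35299682617188), (6.063390254974365, 32.49977493286133), 75.96376037597656) (282, 234, 33, 13) ((298.1914367675781, 240.28001403808594), (5.9885454177856445, 42.67653274536133), 75.97160339355469)
s
(385, 105, 440, 160) 598.5 ((407.14825439453125, 136.27931213378906), (42.27985382080078, 34.52854919433594), 40.23636245727539) (396, 111, 36, 44) ((410.9626770019531, 135.67404174804688), (34.361366271972656, 41.61326599121094), 154.16543579101562)
(385, 105, 440, 160) 151.0 ((424.7500305175781, 106.2500228881836), (32.57146072387695, 8.854377746582031), 18.43494987487793) (408, 105, 32, 11) ((430.1249694824219, 108.87895965576172), (7.810331344604492, 36.251670837402344), 101.70275115966797)
t
(100, 100, 170, 165) 1481.5 ((129.5, 132.0), (44.0, 43.0), 90.0) (108, 110, 44, 45) ((129.53067016601562, 131.97225952148438), (41.82704162597656, 45.142913818359375), 131.2925262451172)
```

View pics/c1.png

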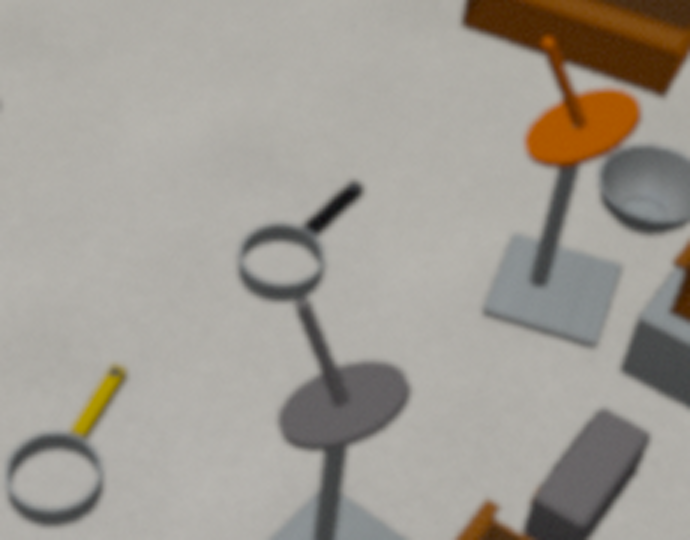

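View pics/c2.png

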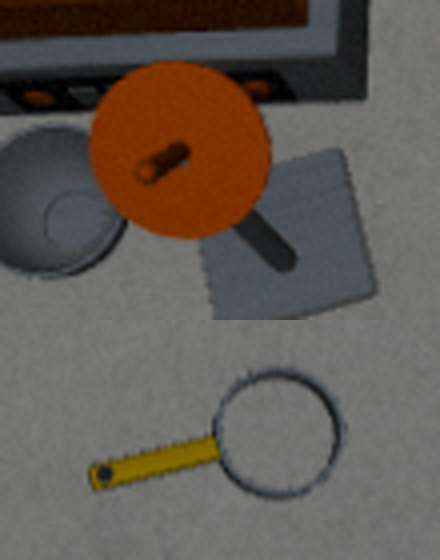

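The crops confirm the amber ring: yellow handle, steel ring, handle pointing left. The orange peg is also clear, with its tip at scene (402.7,113.3) / top (121.3,138) and its collar centre at scene (414.3,142.3) / top (130.2,132.5).

```bash
python3 - <<'E'
from h import *
tip=tri((402.7,113.5),(121.3,138));col=tri((414.3,142.3),(130.2,132.5))
print('tip',tip,'col',col, 'colplane',onplane('scene',(414.3,142.3),.21),onplane('top',(130.2,132.5),.21))
print('tipplane',onplane('scene',(402.7,113.5),.288),onplane('top',(121.3,138),.288))
a=(tip[0]-col[0]);print(np.linalg.norm(a),a/np.linalg.norm(a), np.degrees(np.arctan2(a[1],a[0])))
h1=onplane('top',(314.3,237.3),.028);h2=onplane('top',(283,244.5),.028);r=onplane('top',(329.9,233.),.02);hs=onplane('scene',(252.3,234),.026);rs=onplane('scene',(238,259),.0125)
d=h2-h1;print('handle',h1,h2,np.linalg.norm(d),np.degrees(np.arctan2(d[1],d[0])),'mid',(h1+h2)/2,hs,'ring',r,rs)
print('rects mid',onplane('top',(298.1,240.3),.028))
E
```

```text
tip (array([0.62875605, 0.18349379, 0.28629968]), [0.0007502505495866836, 0.0007502505495865706]) col (array([0.67232863, 0.19542732, 0.20721264]), [0.0008177741094388061, 0.0008177741094386938]) colplane [0.67370763 0.19328098 0.21      ] [0.6705395  0.19369502 0.21      ]
tipplane [0.62982363 0.18235399 0.288     ] [0.62749233 0.18218497 0.288     ]
0.09108095252185316 [-0.47839401 -0.13102113  0.86831598] -164.68358318578248
handle [ 0.44476862 -0.22308261  0.028     ] [ 0.42872078 -0.14301055  0.028     ] 0.08166435967522628 101.3329277401716 mid [ 0.4367447  -0.18304658  0.028     ] [ 0.44051321 -0.18507417  0.026     ] ring [ 0.45571875 -0.26411744  0.02      ] [ 0.45663613 -0.26201772  0.0125    ]
rects mid [ 0.43831554 -0.18165009  0.028     ]
```

```bash
cat >> h.py <<'E'
from scipy.spatial.transform import Rotation as Ro
def yawR(x,z):
    x=x-z*np.dot(x,z); x/=np.linalg.norm(x); return np.c_[x,np.cross(z,x),z]
az=np.radians(-165.); PZ=np.array([.5*np.cos(az),.5*np.sin(az),np.sin(np.radians(60))]); PO=np.array([.672,.1935,.21])
DOWN=np.array([0,0,-1.])+PZ[2]*PZ; DOWN/=np.linalg.norm(DOWN)
ang=np.radians(101.7); RC=np.array([.456,-.263,0]); RR0=yawR(np.array([np.cos(ang),np.sin(ang),0]),np.array([0,0,1.]))
GX,GZ=.088,.0228   # grasp point in the ring frame
SG=1
def tool(Rr,pr,sg=None):
    "TCP pose for ring pose"
    sg=SG if sg is None else sg
    z=-Rr[:,2]; y=sg*Rr[:,1]; R=np.c_[np.cross(y,z),y,z]
    return pr+Rr@[GX,0,GZ]+z*ctrl.grip_point_offset, Ro.from_matrix(R).as_euler('xyz',degrees=True)
RT=yawR(np.array([np.cos(az-np.pi/2),np.sin(az-np.pi/2),0]),PZ)
def onpeg(z,down=0.): return tool(RT,PO+PZ*z+DOWN*down)
E
python3 - <<'E'
import h; from h import *
print(RT,DOWN)
for sg in(1,-1):
    h.SG=sg
    for nm,(p,o) in dict(pick=tool(RR0,RC),up=tool(RR0,RC+[0,0,.36]),pre=onpeg(.15),end=onpeg(0.),ret=onpeg(.12)).items():
        q=ctrl.ik(p,o); print(sg,nm,p.round(3),o.round(1),None if q is None else np.round(q,1))
E
```

```text
[[-2.58819045e-01 -8.36516304e-01 -4.82962913e-01]
 [ 9.65925826e-01 -2.24143868e-01 -1.29409523e-01]
 [ 1.69469731e-16 -5.00000000e-01  8.66025404e-01]] [-0.8365163  -0.22414387 -0.5       ]
1 pick [ 0.438 -0.177  0.004] [180.    0.  -78.3] [-28.9   1.5 103.3  -0.   75.2 139.4]
1 up [ 0.438 -0.177  0.364] [180.    0.  -78.3] [-28.9  -2.9  66.1  -0.  116.8 139.4]
1 pre [0.575 0.259 0.343] [-150.    0.  -75.] None
1 end [0.647 0.278 0.213] [-150.    0.  -75.] None
1 ret [0.589 0.262 0.317] [-150.    0.  -75.] None
-1 pick [ 0.438 -0.177  0.004] [-180.     0.   101.7] [-28.9   1.5 103.3  -0.   75.2 -40.6]
-1 up [ 0.438 -0.177  0.364] [-180.     0.   101.7] [-28.9  -2.9  66.1  -0.  116.8 -40.6]
-1 pre [0.575 0.259 0.343] [150.  -0. 105.] [20.8 -7.8 78.7 -2.9 79.2  5.6]
-1 end [0.647 0.278 0.213] [150.  -0. 105.] [19.9  1.6 84.4 -2.7 64.1  5.5]
-1 ret [0.589 0.262 0.317] [150.  -0. 105.] [20.6 -6.3 80.3 -2.9 76.1  5.5]
```

```bash
sed -i 's/^SG=1/SG=-1/' h.py; python3 - <<'E'
from h import *
p,o=tool(RR0,RC)
ctrl.line_to([.16,.45,.36],vel=.3)
ctrl.move_to(p+[0,0,.3],o); ctrl.line_to(p+[0,0,.1],vel=.25)
print(ctrl.get_position(),ctrl.get_time())
a=cv2.resize(ctrl.snapshot('top')[170:290,240:400],None,fx=4,fy=4,interpolation=cv2.INTER_CUBIC);
b=cv2.resize(ctrl.snapshot('scene')[170:290,180:340],None,fx=4,fy=4,interpolation=cv2.INTER_CUBIC)
cv2.imwrite('pics/hover.png',cv2.resize(np.hstack([a,b]),(800,300)))
E
```

```text
[ 0.43918524 -0.17715276  0.10557615] 4.2833
```

View pics/hover.png

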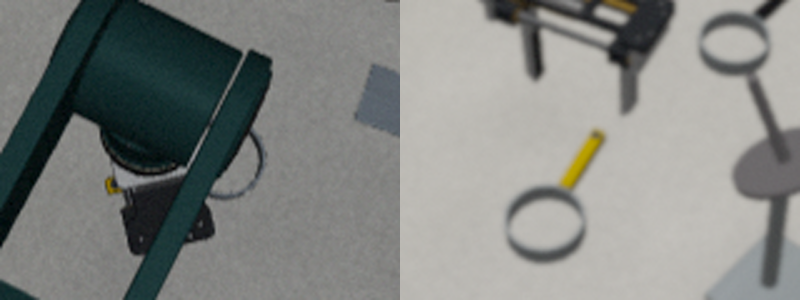

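The jaws straddle the handle direction, hovering above it. I'll descend, grip and lift.

```bash
python3 - <<'E'
from h import *
p,o=tool(RR0,RC)
print(ctrl.line_to(p,vel=.12,max_force=10),ctrl.get_position())
ctrl.close(squeeze=50); print('w',ctrl.get_gripper_width())
f0=ctrl.get_contact_force()
ctrl.line_to(p+[0,0,.36],vel=.2); print('w',ctrl.get_gripper_width(),ctrl.get_contact_force()-f0,f0)
pp,oo=onpeg(.15)
ctrl.line_to(pp,vel=.15,rot=oo)
print(ctrl.get_position()-pp,ctrl.get_time(),ctrl.get_contact_force())
for n in('top','scene'): cv2.imwrite(f'pics/pre_{n}.png',ctrl.snapshot(n))
th=np.linspace(0,2*np.pi,60)
ims=[]
for n,(x,y) in(('scene',(340,30)),('top',(60,60))):
    im=cv2.imread(f'pics/pre_{n}.png');S=4
    im=cv2.resize(im[y:y+130,x:x+100 if 0 else x+130],None,fx=S*.76,fy=S*.76,interpolation=cv2.INTER_CUBIC)
    for z in(0,.025):
        P=PO+PZ*.15+(RT@np.c_[.042*np.cos(th),.042*np.sin(th),0*th+z].T).T
        for u,v in (project(n,P)-[x,y])*S*.76: cv2.circle(im,(int(u),int(v)),0,(255,0,255) if z else (0,255,0),-1)
    ims.append(im)
cv2.imwrite('pics/pre.png',np.hstack(ims))
E
```

```text
False [ 0.43887047 -0.1772423   0.00487176]
w 0.014306548451397923
w 0.014290451696466772 [-0.75866651 -0.05029544 -1.51000112] [ 0.57170143 -0.11187201  0.55211365]
[ 0.00011809 -0.00033492  0.00017366] 11.7333 [ 0.03583505  0.11503126 -0.63919188]
```

View pics/pre.png

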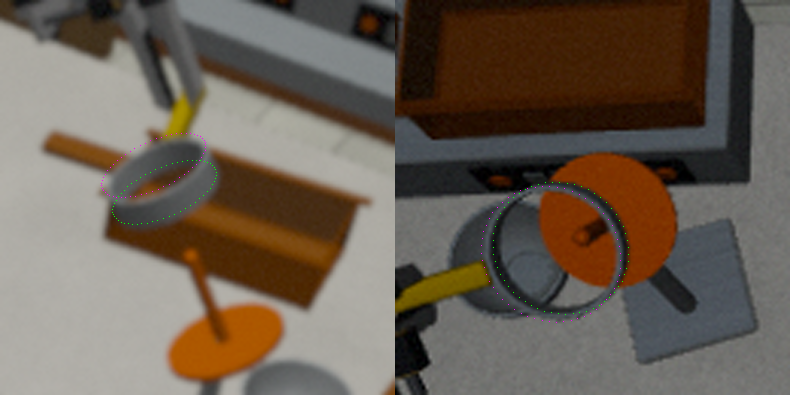

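The ring is held square to the peg, and the predicted outlines fit within about 3 mm. I'll slide it down now.

```bash
python3 - <<'E'
from h import *
for z in(.09,.03):
    print(z,ctrl.line_to(onpeg(z)[0],vel=.12,max_force=12),ctrl.get_contact_force())
hit=ctrl.line_to(onpeg(-.012)[0],vel=.03,max_force=6)
d=(ctrl.get_position()-onpeg(0)[0]); print('stop',hit,'z',d@PZ,'down',d@DOWN,ctrl.get_contact_force(),ctrl.get_gripper_width(),ctrl.get_time())
ctrl.sleep(.3)
for n in('top','scene'): cv2.imwrite(f'pics/on_{n}.png',ctrl.snapshot(n))
a,b=cv2.imread('pics/on_scene.png')[70:200,340:470],cv2.imread('pics/on_top.png')[70:200,60:190]
cv2.imwrite('pics/on.png',cv2.resize(np.hstack([a,b]),None,fx=3,fy=3,interpolation=cv2.INTER_CUBIC))
E
```

```text
0.09 False [ 0.76145502  0.23201251 -1.1995607 ]
0.03 False [ 0.26100582  0.10471154 -0.66997632]
stop True z -0.0011215714474597652 down 0.000492530690974789 [-1.3343817   0.78046264  2.97037374] 0.013790265263404624 14.1083
```

View pics/on.png

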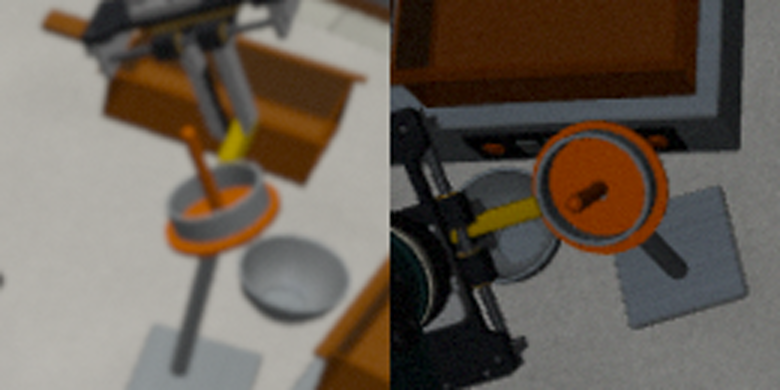

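The ring is around the peg and seated on the collar. I'll ease it downhill towards its resting point, release, and back off along the peg axis.

```bash
python3 - <<'E'
from h import *
print(ctrl.line_to(onpeg(.0005,.02)[0],vel=.04,max_force=15),ctrl.get_contact_force())
ctrl.sleep(.2); ctrl.open(); ctrl.sleep(.3)
d=(ctrl.get_position()-onpeg(0)[0]); print(d@DOWN,d@PZ)
p=ctrl.get_position(); ctrl.line_to(p+PZ*.13,vel=.12); 
ctrl.line_to(ctrl.get_position()+np.array([-.12,.08,.05]),vel=.2); ctrl.sleep(.3)
print(ctrl.get_time(),ctrl.get_contact_force())
for n in('top','scene'): cv2.imwrite(f'pics/end_{n}.png',ctrl.snapshot(n))
a,b=cv2.imread('pics/end_scene.png')[70:200,340:470],cv2.imread('pics/end_top.png')[70:200,60:190]
cv2.imwrite('pics/end.png',cv2.resize(np.hstack([a,b]),None,fx=3,fy=3,interpolation=cv2.INTER_CUBIC))
ctrl.sleep(1.); t2=ctrl.snapshot('top'); print('moved px',np.abs(t2[90:170,70:170].astype(int)-cv2.imread('pics/end_top.png')[90:170,70:170]).max())
E
```

```text
False [-1.99549933 -0.59003835  1.55114673]
0.019990660857241223 0.0004957819938985693
19.325 [ 0.12033581 -0.22051985  0.53039179]
moved px 16
```

View pics/end.png

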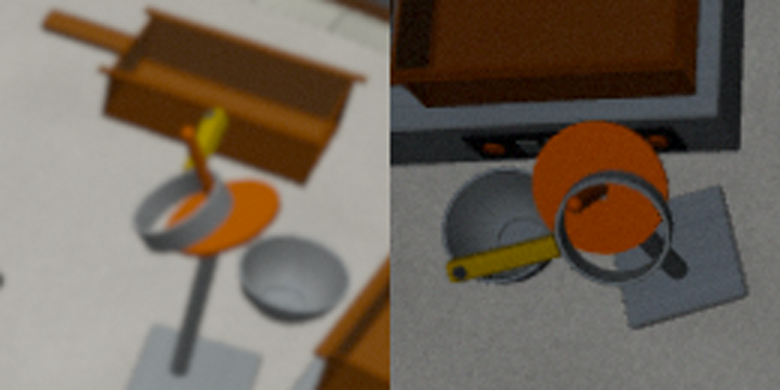

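```bash
python3 - <<'E'
from h import *
th=np.linspace(0,2*np.pi,60);ims=[];S=3
for n,(x,y) in(('scene',(340,70)),('top',(60,70))):
    im=cv2.resize(ctrl.snapshot(n)[y:y+130,x:x+130],None,fx=S,fy=S,interpolation=cv2.INTER_CUBIC)
    for z in(0,.025):
        P=PO+DOWN*.032+(RT@np.c_[.042*np.cos(th),.042*np.sin(th),0*th+z].T).T
        for u,v in (project(n,P)-[x,y])*S: cv2.circle(im,(int(u),int(v)),1,(255,0,255) if z else (0,255,0),-1)
    for a in(.041,.125):
        u,v=((project(n,PO+DOWN*.032+RT@[a,0,.028])-[x,y])*S)[0]; cv2.circle(im,(int(u),int(v)),3,(255,0,0),-1)
    ims.append(im)
cv2.imwrite('pics/chk.png',np.hstack(ims)); print(ctrl.get_time())
E
```

```text
20.575
```

View pics/chk.png

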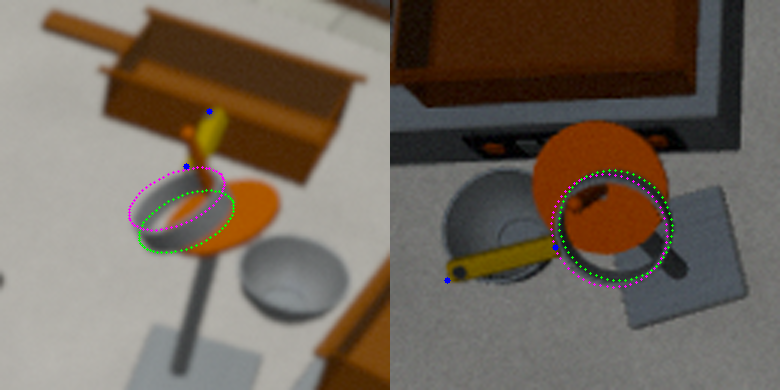

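The outlines drawn for a ring lying flat on the collar, 32 mm downhill, match both views. It is seated and square to the peg.

```bash
python3 - <<'E'
from h import *
t=ctrl.snapshot('top')[205:260,145:230].astype(int); print('black ring region diff',np.abs(t-cv2.imread('pics/top0.png')[205:260,145:230]).mean(),np.abs(ctrl.get_dq()).max())
ctrl.finish_job()
E
```

```text
black ring region diff 2.3055258467023174 0.07174790746079424
the job is handed in; nothing more can be done
```

I hung the amber-handled ring on the orange peg, let go of it and backed the gripper clear. I handed the job in at about 20.6 s of the 45 s allowed. `finish_job` gives no verdict, so what follows rests on my own checks.

- **Sliding on:** the ring was held square to the peg and slid down until it touched the collar. The stop came within about 1 mm of the collar height I had worked out. I then moved it 20 mm downhill and opened the gripper.
- **Resting position:** after release the ring slid further downhill and stopped against the peg, about 32 mm off its axis (limit 45 mm). In both camera views it matches an outline drawn flat on the collar to within a few millimetres. The handle tip is a few millimetres off the predicted spot in the scene view, which I took as a slight turn about the peg.
- **At rest:** two pictures about a second apart differed by at most 16 grey levels, which I took as image noise. The gripper is clear of everything.
- **Black ring:** its part of the top picture is unchanged from the start (mean difference 2.3 grey levels).

No check failed.

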